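Unclip the tall setting block from its rail and wring it onto the datum block

ROBOT

A 6-joint arm with a two-finger parallel gripper is mounted at the origin on a cart in front of the work surface, level with it; the furniture and walls round the work are solid. World frame = base frame: x ahead of the robot, y to its left, z up, the work surface at z = 0. Lengths are in m, angles in rad, forces in N, time in s.
With the tool pointing down it reaches from about 0.4 to 0.825 m from the base axis. Payload 7 kg.
Tool frame: the origin (TCP) lies on the centre line of the jaws, within the pads' length; the fingertips stand tcp_to_tips ahead of it and the grasp point (between the pads) lies 6 mm ahead of it (tcp_to_tips is the distance from the TCP to the fingertips, in m); z points along the fingers, y is the line along which they close (so a half turn about z gives the same grasp; the last joint's range is limited). The gripper opens to 88 mm and grips with 3 to 60 N. Pads are 19 mm wide; open, the fingers measure 130 mm over their backs; the gripper's body (78 mm by 193 mm) begins 47 mm behind the grasp point.
Start: joints at [1.411, 0.359, 0.012, 0, -1.224, -0.288], TCP at [0.292, 0.608, 0.252] pointing down, gripper open.
Joint ranges: [-3.07, 3.07], [-1.43, 2.12], [-1.02, 1.25], [-3.03, 1.67], [-3.05, -0], [-3.03, 3.03]. Speed limits (rad/s): [2.39, 2.39, 3.01, 3.14, 3.14, 3.14].

INTERFACE

Orientations are given as a unit quaternion [x, y, z, w].
In Python, from rig import state, read_camera, close_job, tcp_to_tips gives the robot as it stands.
- The arm moves only by the tool send_rows, never from a script. Its argument "steps" is text: rows parted by semicolons, each of 5 numbers parted by spaces: the shift along the tool's x, y, z in units of 50 mm (1.0 is 50 mm), then the turn about the tool's z in units of 6 degrees (1.0 is 6 degrees), then the closure, from -1 (fully open) to 1 (shut), so that 0 is half open. In form: dx dy dz spin grip; .... A call has exactly 5 rows; each row is the pose to reach, as a shift and turn from the pose commanded when the call began, along the tool's axes at that moment; what a row does not reach only later rows make up. A row lasts 1/10 s, in which the tool goes at most 50 mm and 8.59 degrees, less where a joint would pass 70% of its speed; a pose out of reach is approached as far as the arm can. A call with a gripper value outside its range is refused whole. The fingers move at their own pace and stop on an object; the grip force is fixed at half the most. Time passes only in rows, so rows that repeat a pose let the fingers close, or fill a call up. It gives the time, the measured TCP pose, the force, the opening and the grip force at its end, in the units of the state.
- state(): the state, without advancing time (a new reading comes with each control period).
- read_camera(name): name is "scene" or "side" or "wrist"; returns a dict with "pixels" (480x640x3 uint8, red, green, blue), "K" (3x3 intrinsics, pixels), "cam_to_world" (4x4, takes a point from camera to world coordinates). Camera axes: x right, y up, looking along -z (the intrinsics and any distortion apply to the point x, -y, -z); pixel columns grow to the right and rows downward; lengths in m; the calibration is good to about 2 mm. The wrist camera is an equidistant fisheye: a pixel r from the principal point sees the ray r / f radians off the axis. A picture is of the moment at which its call begins. There is no depth.
- close_job(): hands the job in; it is judged then, once.
The state is a dict: "clock": time; "q": joint angles; "dq": joint speeds; "effort": joint torques, N m; "position": TCP position; "eef_rot": TCP orientation; "ft_force": force on the tool from outside, world axes, zero at the start; "moment": the same for the moment, N m; "opening": finger opening in m; "grip_force": force on a finger pad.
Only numpy, scipy, OpenCV 4.12 (cv2) and the standard library are available. Lean on these libraries where they do the work, as an engineer would, in place of code of your own. Each camera call takes 0.05 s, during which the arm holds its last target. There are 200 camera calls.

TASK

Lift the taller of the two steel blocks straight up off the rail, past its sprung roller catches, and stand it upright on the bare bench and let go, so that you can take it again by its two ends. Then, on the setting plate, bring its long side flat against the datum block with only about half of the two faces overlapping, and wring them together: keep the faces touching and slide the block along until it meets the low stop and its ends are flush with the datum block's, and leave it standing there. Leave the lower block clipped in the rack, and do not disturb the tape roll or the drilled steel bar lying on the bench.

Things in the scene. Friction and masses are not known exactly. Their poses are not given: they have to be found in the camera images.
- tall_block: The taller steel block, 60 long (its x) x 40 wide (y) x 70 mm high, 0.3 to 0.6 kg, flat-sided; origin at the centre of its underside, z up, the same either way round. Slot 12 wide, 12 deep along its underside; a V groove 7 deep across each end, 17 to 31 mm up. Starts in either rack station; the posts cover its ends there (12 mm gap), so grip it across the 40 mm width, from above.
- low_block: The other steel block, 60 x 40 x 48 mm high, otherwise the same shape, clipped in the other station; origin at the centre of its underside. It stays there. (Beside the listed things: a fixed wooden shelf stand lies between robot and work, world x 0.195 to 0.385, y -0.20 to 0.26, top 0.42 m; the arm must reach over it without leaning on it.)
- rack: Fixed grey base 244 (x) x 64 x 10 mm, rail 9 wide and 9 high on it along x, three aluminium posts across it at x = -107, 0, 107 mm (tops 74 mm above the bench). Origin at the centre of the underside. Block stations at x = -54 and +54 mm (undersides on the base, 10 mm above the bench). Stands near the robot's middle line or farther left, the setting plate in the other place.
- catch0a (a joint): One of four like sprung roller catches, two a station, that enter the end grooves of a block: 0 = out, grows to 0.006 m as its 10 mm roller is pushed back into the post. 10 to 18 N straight up, the block's weight included, pulls a block past its two; after 7 mm of lift they are out of the groove, after 70 mm the block is clear of the posts.
- setting_plate: Fixed dark steel plate 130 (x, -75 to +55) x 100 (y, -42 to +58) x 10 mm; origin on its underside, under home. On it the datum block at +y and a low stop (x 30 to 42, y -20 to 20 mm, top 14 mm above the plate's face). The block slides along +x to the stop. The bench between rack and plate (world x 0.45 to 0.55, y 0.21 to 0.27) is free for setting down.
- datum_block: Fixed steel block on the setting plate, 60 (x) x 30 (y) x 70 mm high; origin at the centre of its underside, on the plate's upper face, 35 mm to +y of home; axes as the plate's. Its long face towards -y is the datum face. A block pushed while gripped high can tip a little in the grip and leave a gap at its foot: a light push (10 to 15 N) low on its other side closes it.
- home (a point): Point on the upper face of the setting plate (10 mm above the bench), axes as the plate's: where the centre of the block's underside is when its long side lies on the datum face and its end on the stop (the block's x along this x, either way round).
- tape_roll: Black roll of tape, 66 mm diameter, 18 high, lying on the bench beyond the free middle; origin at the centre of its underside. A bystander.
- clamp_bar: Drilled steel bar, 24 x 110 x 14 mm high, lying on the bench beyond the tape; origin at the centre of its underside. A bystander.
Not all that is in view belongs to the job. What is shaped like the tall_block but blue is not meant.

How it is judged:
On the way, in this order (a step that is already met when the one before it is completed fails the run):
1. the tall block is lifted clear of the catches (z of tall_block in the frame of rack above 0.04 m), for 0.1 s.
2. the tall block stands upright on the bare bench, let go (height (world z) of tall_block below 0.004 m and angle between tall_block's own z axis and vertical below 0.05 rad and contact force between the fingers and tall_block below 0.1 N and linear speed of tall_block below 0.02 m/s), for 0.2 s.
3. on the setting plate, its long side touches the datum face, 10 to 50 mm short of the stop (x of tall_block in the frame of home between -0.05 and -0.01 m and y of tall_block in the frame of home between -0.0025 and 0.0025 m and z of tall_block in the frame of home below 0.008 m and angle between the x axis of tall_block and the x axis of home, either way round below 0.07 rad and contact force between tall_block and datum_block above 0.3 N), for 0.1 s.
4. it slides on along the datum face towards the stop (x of tall_block in the frame of home between -0.01 and -0.0035 m and y of tall_block in the frame of home between -0.003 and 0.003 m and z of tall_block in the frame of home below 0.008 m).
At the end, for the whole second after the job is handed in: The tall block stands upright, at rest, on the setting plate: within 3 mm of home along the datum face (at the stop), 2 mm across, less than 3 mm above the plate, parallel to the datum face and upright within 0.04 rad; the lower block within 8 mm of its start (x of tall_block in the frame of home between -0.003 and 0.003 m and y of tall_block in the frame of home between -0.002 and 0.002 m and z of tall_block in the frame of home below 0.003 m and angle between the x axis of tall_block and the x axis of home, either way round below 0.04 rad and angle between tall_block's own z axis and vertical below 0.04 rad and linear speed of tall_block below 0.01 m/s and distance of low_block from where it was at the start of the episode below 0.008 m); the robot touches nothing.
It fails at once if the lower block is pulled off or shifted by more than 8 mm (distance of low_block from where it was at the start of the episode above 0.008 m).
It fails at once if the tape roll is moved by more than 15 mm (distance of tape_roll from where it was at the start of the episode above 0.015 m).
It fails at once if the drilled steel bar is moved by more than 15 mm (distance of clamp_bar from where it was at the start of the episode above 0.015 m).
It also fails if it takes over 72 s, if anything falls off the work surface, if the arm or the gripper's body presses on something with over 40 N, if the wrist force passes 120 N, or if a joint passes its speed limit or range.

## Working session

There is one attempt and no reset: what is moved stays moved. The work goes in short steps, Python scripts to look and compute and a tool call to move; the robot and the scene stay as the last step left them, time stands still between calls to the robot, and variables do not carry over. Pictures are saved under pics/ and viewed, at most 13 in all, crops included, and the job is handed in when it is done.

Besides the shell and the picture viewer there is one more tool, called as name(argument=value, ...), one argument or row to a line, values as JSON. send_rows: Moves the arm, as the interface text tells. Its arguments: {"type":"object","properties":{"steps":{"type":"string"}},"required":["steps"]}

```bash
ls; mkdir -p pics; cat > h.py <<'E'
import numpy as np, cv2
from rig import state, read_camera, close_job, tcp_to_tips
def shot(n,f):
    r=read_camera(n); np.savez('pics/'+f+'.npz',**{k:r[k] for k in('pixels','K','cam_to_world')})
    cv2.imwrite('pics/'+f+'.png',r['pixels'][:,:,::-1]); return r
def ray(r,u,v,fish=False):
    K=r['K'];T=r['cam_to_world'];a=(u-K[0,2])/K[0,0];b=(v-K[1,2])/K[1,1]
    if fish:
        t=np.hypot(a,b);s=np.sin(t)/t if t>1e-9 else 1;d=np.array([a*s,-b*s,-np.cos(t)])
    else: d=np.array([a,-b,-1.])
    return T[:3,3],T[:3,:3]@d
def onz(r,u,v,z,fish=False):
    o,d=ray(r,u,v,fish);return o+d*(z-o[2])/d[2]
def proj(r,p,fish=False):
    T=r['cam_to_world'];c=T[:3,:3].T@(np.array(p)-T[:3,3]);x,y,z=c[0],-c[1],-c[2]
    if fish:
        h=np.hypot(x,y);t=np.arctan2(h,z);q=np.array([x,y])/max(h,1e-9)*t
    else:q=np.array([x,y])/z
    return r['K'][0,0]*q[0]+r['K'][0,2],r['K'][1,1]*q[1]+r['K'][1,2]
def load(f): return dict(np.load('pics/'+f+'.npz'))
E
python3 - <<'E'
from h import *
for n in('scene','side','wrist'):
    r=shot(n,n+'0');print(n,r['K'].round(1).tolist(),r['cam_to_world'].round(3).tolist(),[k for k in r])
print(state(),tcp_to_tips)
E
```

```text
pics
scene [[511.4, 0.0, 315.3], [0.0, 511.4, 244.2], [0.0, 0.0, 1.0]] [[-0.988, -0.134, 0.08, 0.67], [0.156, -0.813, 0.56, 0.704], [-0.01, 0.566, 0.824, 0.892], [0.0, 0.0, 0.0, 1.0]] ['pixels', 'K', 'cam_to_world']
side [[442.4, 0.0, 323.3], [0.0, 442.4, 237.9], [0.0, 0.0, 1.0]] [[0.106, -0.771, 0.628, 1.15], [0.994, 0.072, -0.079, 0.055], [0.015, 0.632, 0.774, 0.764], [0.0, 0.0, 0.0, 1.0]] ['pixels', 'K', 'cam_to_world']
wrist [[371.6, 0.0, 312.5], [0.0, 371.6, 241.3], [0.0, 0.0, 1.0]] [[-0.434, 0.856, 0.28, 0.369], [-0.901, -0.413, -0.134, 0.571], [0.001, -0.31, 0.951, 0.382], [0.0, 0.0, 0.0, 1.0]] ['pixels', 'K', 'cam_to_world']
{'clock': 0.15, 'q': array([ 1.41111973e+00,  3.59201439e-01,  1.12698759e-02, -2.05057621e-04,
       -1.22410577e+00, -2.88135075e-01]), 'dq': array([ 0.00046494, -0.00227878,  0.0013966 ,  0.00189887, -0.00029881,
       -0.00023084]), 'effort': array([ 3.34325059e-04, -5.83275318e+01,  2.93292546e+01,  7.00107738e+00,
        8.85325600e-03, -9.74581098e-05]), 'position': array([0.29214098, 0.60813415, 0.2508606 ]), 'eef_rot': array([ 9.75029697e-01, -2.22073625e-01, -5.63811648e-05,  6.25410777e-04]), 'ft_force': array([ 0.60758028,  0.10398622, -0.92825147]), 'moment': array([-0.02304702, -0.00203641,  0.01804523]), 'grip_force': 0.0, 'opening': 0.08793004822740408} 0.025
```

View pics/scene0.png

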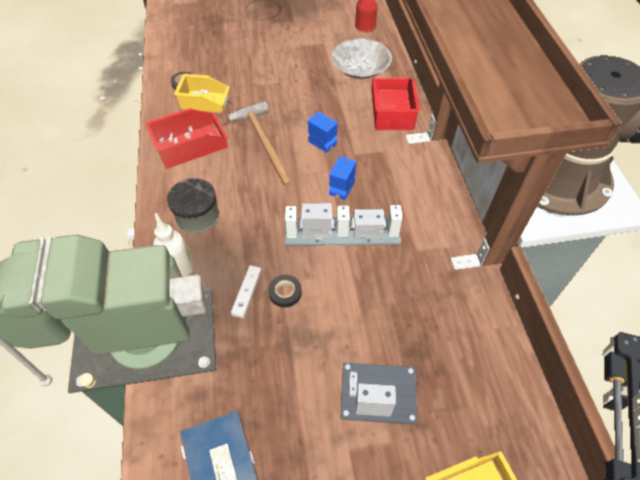

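View pics/side0.png

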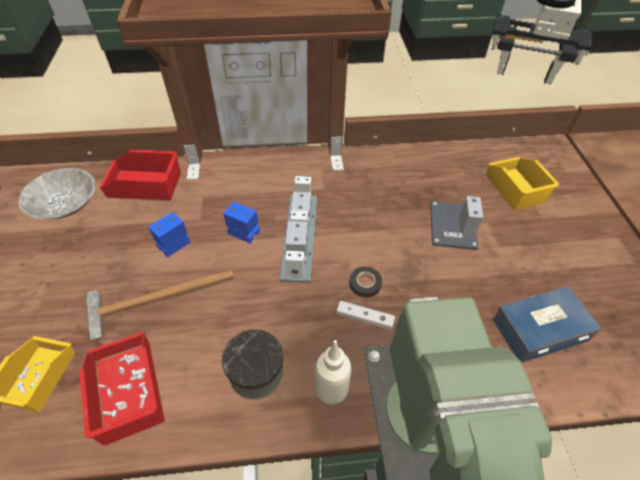

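The scene shows the grey rack at (343,225) with two steel blocks, at (317,215) and (369,221). The blue look-alikes are at (323,130) and (343,176). The datum block at (376,400) on the plate is fixed. I expect the left block (317,215) to be the tall one, and I'll check that in a close crop.

```bash
python3 - <<'E'
from h import *
s=load('scene0');d=load('side0')
a=cv2.resize(s['pixels'][190:255,270:415],(800,360),interpolation=cv2.INTER_CUBIC)
a=a[:240*2]
b=cv2.resize(s['pixels'][355:430,335:425],None,fx=4,fy=4,interpolation=cv2.INTER_CUBIC)[:240]
b=cv2.resize(s['pixels'][358:428,335:425],(309,240),interpolation=cv2.INTER_CUBIC)
c=cv2.resize(d['pixels'][170:285,270:330],(125,240),interpolation=cv2.INTER_CUBIC)
e=cv2.resize(d['pixels'][190:255,425:490],(240,240),interpolation=cv2.INTER_CUBIC)
bot=np.hstack([b,c,e]);bot=np.hstack([bot,np.zeros((240,800-bot.shape[1],3),np.uint8)])
cv2.imwrite('pics/crop.png',np.vstack([a,bot])[:,:,::-1])
for r,p in((s,[(288,243),(399,242),(344,242),(343,412),(416,420),(348,366),(415,368)]),(d,[(281,279),(312,278),(433,244),(477,246),(433,203)])):
    for q in p: print(q,onz(r,*q,0.01).round(3))
E
```

```text
(288, 243) [0.64  0.092 0.01 ]
(399, 242) [0.41  0.127 0.01 ]
(344, 242) [0.524 0.108 0.01 ]
(343, 412) [0.591 0.455 0.01 ]
(416, 420) [0.472 0.488 0.01 ]
(348, 366) [0.567 0.376 0.01 ]
(415, 368) [0.45  0.399 0.01 ]
(281, 279) [0.639 0.034 0.01 ]
(312, 278) [0.643 0.097 0.01 ]
(433, 244) [0.579 0.369 0.01 ]
(477, 246) [0.593 0.463 0.01 ]
(433, 203) [0.457 0.401 0.01 ]
```

View pics/crop.png

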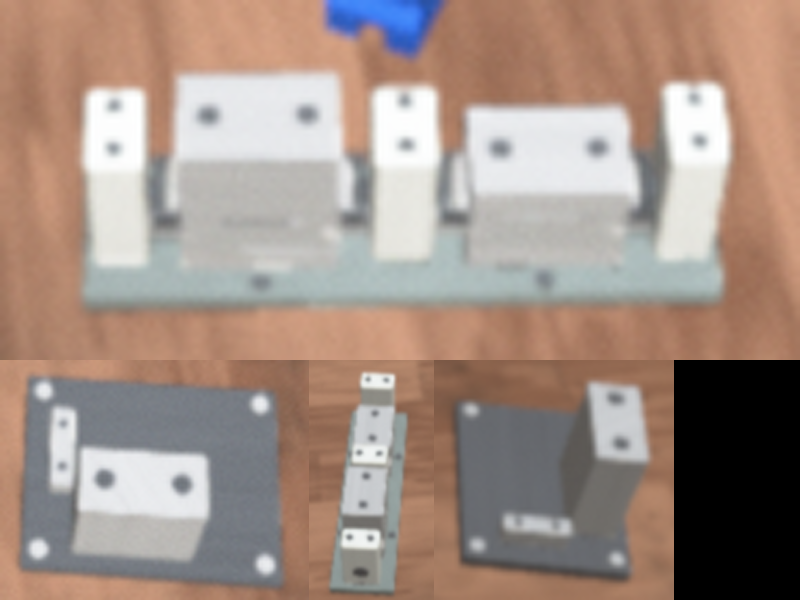

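The left block (317,215) stands above the posts, so it is the tall one, at the rack's +x station. The right one (369,221) sits below the posts, and the blue blocks are decoys. On the plate, the stop is on the +x side and the datum block is at +y, so home's axes run roughly along the world axes, turned by about -10°. Next I'll move above the plate for a close look.

send_rows(
  steps="0.9 0.4 0 -0.6 -1;1.8 0.8 0 -1.2 -1;2.7 1.2 0 -1.8 -1;3.6 1.6 0 -2.4 -1;4.4 2 0 -3 -1",
)

```text
clock: 0.65
position: [0.4483, 0.4212, 0.2514]
eef_rot: [0.998, -0.066, -0.0, 0.0]
ft_force: [0.6, 0.1, -0.6]
opening: 0.0874
grip_force: 0.0
```

send_rows(
  steps="0 0 0 0 -1;0 0 0 0 -1;0 0 0 0 -1;0 0 0 0 -1;0 0 0 0 -1",
)

```text
clock: 1.15
position: [0.4466, 0.4239, 0.2514]
eef_rot: [0.998, -0.066, -0.0, 0.0]
ft_force: [0.0, -0.4, 0.1]
opening: 0.0876
grip_force: 0.0
```

```bash
python3 - <<'E'
from h import *
r=shot('wrist','w1');s=state();print(s['position'],s['eef_rot'],s['ft_force'],r['cam_to_world'][:3,3])
E
```

```text
[0.44664237 0.42380149 0.25137243] [ 9.97809826e-01 -6.61478069e-02 -7.89633739e-05  1.08093782e-04] [-0.85060367 -0.4182491  -0.40043638] [0.53056334 0.41259767 0.38223687]
```

View pics/w1.png

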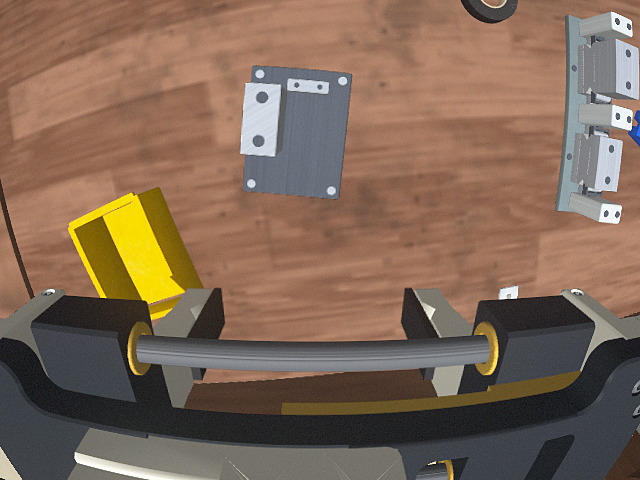

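The wrist view shows the plate, with its corners at (253,66), (352,73), (339,199) and (244,192), the datum block's top at about (261,120), and the stop at (308,86). The rack is at the right edge. I'll measure these points.

```bash
python3 - <<'E'
from h import *
r=load('w1');im=r['pixels']
g=cv2.cvtColor(im,cv2.COLOR_RGB2GRAY).astype(int);hsv=cv2.cvtColor(im,cv2.COLOR_RGB2HSV)
roi=np.zeros(g.shape,bool);roi[55:210,230:365]=1
br=((g>165)&(hsv[:,:,1]<50)&roi).astype(np.uint8)
n,l,st,c=cv2.connectedComponentsWithStats(br)
for i in range(1,n):
    if st[i,4]>20: print(st[i],c[i].round(1),onz(r,*c[i],0.01,True).round(4))
plate=((hsv[:,:,1]<90)&(g<150)&roi&(im[:,:,2].astype(int)>=im[:,:,0])).astype(np.uint8)|br
plate=cv2.morphologyEx(plate,3,np.ones((5,5)))
cs=max(cv2.findContours(plate,0,1)[0],key=cv2.contourArea)[:,0]
P=np.array([onz(r,*p,0.01,True)[:2] for p in cs]);print('plate',cv2.minAreaRect((P*1000).astype(np.float32)))
i=1+np.argmax(st[1:,4]);cs=max(cv2.findContours((l==i).astype(np.uint8),0,1)[0],key=cv2.contourArea)[:,0]
P=np.array([onz(r,*p,0.08,True)[:2] for p in cs]);print('datum',cv2.minAreaRect((P*1000).astype(np.float32)))
print([onz(r,*p,0.08,True)[:2].round(4).tolist() for p in((244,84),(282,83),(277,156),(241,155))])
for p in ((253,66),(352,73),(339,199)):print(onz(r,*p,0.01,True).round(4))
E
```

```text
[255  70   9   8  58] [259.5  73.7] [0.5889 0.4575 0.01  ]
[338  77   9   8  58] [342.1  80.4] [0.5706 0.3781 0.01  ]
[287  79  42  15 453] [307.7  85.8] [0.5693 0.4123 0.01  ]
[ 240   83   41   73 2334] [259.8 118.7] [0.5436 0.4636 0.01  ]
[247 179   9   9  56] [250.9 183.1] [0.4803 0.4828 0.01  ]
[327 187   9   8  58] [330.9 190.4] [0.4615 0.4031 0.01  ]
plate ((526.0157470703125, 433.14141845703125), (104.14187622070312, 127.94140625), 76.85002136230469)
datum ((541.0333251953125, 454.2383728027344), (29.495634078979492, 59.14222717285156), 76.82120513916016)
[[0.5717, 0.4626], [0.5673, 0.4323], [0.5088, 0.4447], [0.5142, 0.4739]]
[0.5979 0.4628 0.01  ]
[0.577  0.3674 0.01  ]
[0.4516 0.396  0.01  ]
```

Two independent fits put home at (0.533, 0.420) with a turn of -13.1°, and the screw spacing matches the plate's size. Next, the rack.

send_rows(
  steps="0.2 1 0 0 -1;0.4 2 0 0 -1;0.6 3 0 0 -1;0.8 4 0 0 -1;1 5 0 0 -1",
)

```text
clock: 1.7
position: [0.4628, 0.1722, 0.2518]
eef_rot: [0.998, -0.066, 0.0, -0.0]
ft_force: [1.4, -0.0, 0.3]
opening: 0.0877
grip_force: 0.0
```

send_rows(
  steps="0.3 0.9 0 0 -1;0.3 0.9 0 0 -1;0.3 0.9 0 0 -1;0.3 0.9 0 0 -1;0.3 0.9 0 0 -1",
)

```text
clock: 2.2
position: [0.472, 0.1281, 0.2515]
eef_rot: [0.998, -0.066, -0.0, 0.0]
ft_force: [-0.0, -0.5, -0.3]
opening: 0.0875
grip_force: 0.0
```

```bash
python3 - <<'E'
from h import *
r=shot('wrist','w2');s=state();print(s['position'],s['eef_rot'],s['ft_force'],s['q'],r['cam_to_world'][:3,3])
E
```

```text
[0.47200217 0.12811748 0.25142521] [ 9.97827823e-01 -6.58758173e-02 -9.03521223e-05  5.97455078e-05] [0.43699237 0.45799933 0.16934445] [ 6.68005678e-01  4.90334327e-02 -3.85582893e-01 -3.56142666e-05
 -1.13639422e+00  7.70958527e-01] [0.55600499 0.11682118 0.38232804]
```

View pics/w2.png

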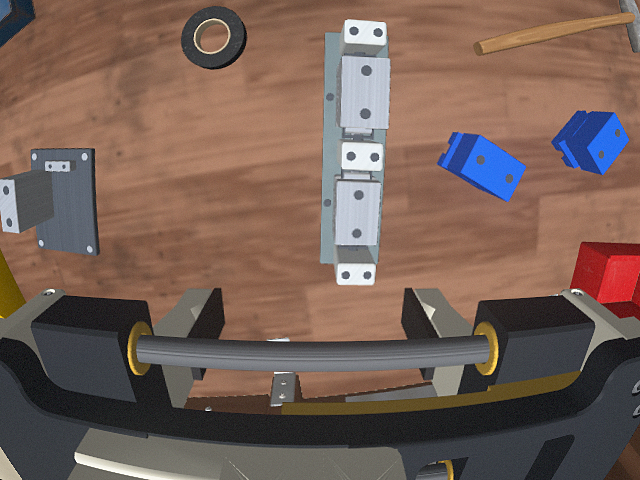

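The wrist view shows the tall block's top, with corners near (343,56), (389,57), (388,129) and (341,127) and holes at (366,71) and (365,114). The rack posts are at (365,33), (361,157) and (355,274). I'll measure from the holes.

```bash
python3 - <<'E'
from h import *
r=load('w2');im=r['pixels'];g=cv2.cvtColor(im,cv2.COLOR_RGB2GRAY)
def hole(u,v):
    w=255.-g[v-7:v+8,u-7:u+8].astype(float);w=np.clip(w-np.median(w)-35,0,None);yy,xx=np.mgrid[-7:8,-7:8]
    return u+(w*xx).sum()/w.sum(),v+(w*yy).sum()/w.sum()
def show(n,pts,z):
    P=np.array([onz(r,*hole(*p),z,True)[:2] for p in pts]);d=P[0]-P[1]
    print(n,P.round(4).tolist(),'mid',P.mean(0).round(4),'len',np.linalg.norm(d).round(4),'ang',np.degrees(np.arctan2(d[1],d[0])).round(1));return P.mean(0)
t=show('tall',[(366,71),(365,114)],.08)
l=show('low',[(359,195),(357,234)],.058)
a=show('postF',[(355,31),(377,31)],.074);m=show('postM',[(351,156),(373,157)],.074);b=show('postN',[(346,275),(367,275)],.074)
d=a-b;print(np.degrees(np.arctan2(d[1],d[0])),np.linalg.norm(d),'tall exp',m+d/214*54e0/1, m+d*54/214,'low',m-d*54/214)
P=np.array([onz(r,*p,.08,True)[:2] for p in((343,56),(389,57),(388,129),(341,127))]);print(P.round(4).tolist(),P.mean(0))
E
```

```text
tall [[0.5951, 0.0687], [0.5597, 0.074]] mid [0.5774 0.0713] len 0.0358 ang -8.6
low [[0.489, 0.0847], [0.4536, 0.0901]] mid [0.4713 0.0874] len 0.0358 ang -8.7
postF [[0.6309, 0.0732], [0.6279, 0.0535]] mid [0.6294 0.0633] len 0.02 ang 81.1
postM [[0.526, 0.0891], [0.5228, 0.0694]] mid [0.5244 0.0793] len 0.02 ang 80.8
postN [[0.4208, 0.1051], [0.4178, 0.0854]] mid [0.4193 0.0952] len 0.0198 ang 81.5
-8.630905712463585 0.21251002869494598 tall exp [0.57743854 0.07121615] [0.57743854 0.07121615] low [0.47140501 0.08731072]
[[0.6086, 0.0855], [0.6046, 0.0484], [0.5451, 0.0566], [0.5508, 0.0946]] [0.57728604 0.07126075]
```

The tall block is at (0.5774, 0.0712), turned -8.6°. The holes and posts agree within 0.2 mm. I'll go above it and then down.

send_rows(
  steps="0.75 0.3 0 0 -1;1.5 0.6 0 0.1 -1;2.24 0.85 0 0.18 -1;2.24 0.85 0.9 0.18 -1;2.24 0.85 1.8 0.18 -1",
)

```text
clock: 2.75
position: [0.579, 0.0706, 0.1608]
eef_rot: [0.997, -0.076, 0.001, -0.001]
ft_force: [0.4, 0.2, -1.5]
opening: 0.0877
grip_force: 0.0
```

send_rows(
  steps="0 0 0.7 0 -1;0 0 1.3 0 -1;0 0 1.7 0 -1;0 0 2 0 -1;0 0 2 0 -1",
)

```text
clock: 3.25
position: [0.576, 0.0704, 0.059]
eef_rot: [0.997, -0.076, -0.002, 0.001]
ft_force: [0.0, -0.5, 0.4]
opening: 0.0878
grip_force: 0.0
```

send_rows(
  steps="0 0 0 0 1;0 0 0 0 1;0 0 0 0 1;0 0 0 0 1;0 0 0 0 1",
)

```text
clock: 3.75
position: [0.5776, 0.07, 0.0622]
eef_rot: [0.997, -0.076, 0.0, -0.0]
ft_force: [-0.1, 0.7, -0.2]
opening: 0.053
grip_force: 0.0
```

send_rows(
  steps="0 0 0 0 1;0 0 0 0 1;0 0 0 0 1;0 0 0 0 1;0 0 0 0 1",
)

```text
clock: 4.25
position: [0.5778, 0.0701, 0.0618]
eef_rot: [0.997, -0.076, 0.0, -0.0]
ft_force: [-0.3, 1.1, 2.3]
opening: 0.0401
grip_force: 30.0
```

send_rows(
  steps="0 0 -0.02 0 1;0 0 -0.05 0 1;0 0 -0.1 0 1;0 0 -0.15 0 1;0 0 -0.2 0 1",
)

```text
clock: 4.75
position: [0.5772, 0.0697, 0.0717]
eef_rot: [0.997, -0.076, -0.0, 0.0]
ft_force: [0.6, 0.9, -6.1]
opening: 0.0397
grip_force: 30.0
```

send_rows(
  steps="0 0 -0.3 0 1;0 0 -0.6 0 1;0 0 -1 0 1;0 0 -1.4 0 1;0 0 -1.8 0 1",
)

```text
clock: 5.25
position: [0.5769, 0.0692, 0.163]
eef_rot: [0.997, -0.076, -0.0, 0.0]
ft_force: [0.0, -0.1, -4.8]
opening: 0.0396
grip_force: 30.0
```

send_rows(
  steps="0 0 -0.2 0 1;0 0 -0.2 0 1;0 0 -0.2 0 1;0 0 -0.2 0 1;0 0 -0.2 0 1",
)

```text
clock: 5.75
position: [0.5769, 0.0697, 0.1705]
eef_rot: [0.997, -0.076, -0.001, 0.0]
ft_force: [-0.6, -0.1, -5.7]
opening: 0.0401
grip_force: 30.0
```

```bash
python3 - <<'E'
from h import *
r=load('w2')
for p in((181,37),(245,37),(213,69),(213,7)):print(onz(r,*p,0.018,True).round(3))
s=shot('scene','s1');d=shot('side','d1');st=state();print(st['position'],st['ft_force'],st['opening'])
a=cv2.resize(s['pixels'][130:255,270:415],(800,480)[::1]);b=d['pixels'][130:290,260:360]
a=cv2.resize(s['pixels'][120:260,270:410],(480,480));b=cv2.resize(d['pixels'][130:290,260:360],(300,480))
cv2.imwrite('pics/crop2.png',np.hstack([a,b])[:,:,::-1])
E
```

```text
[0.668 0.234 0.018]
[0.653 0.17  0.018]
[0.627 0.206 0.018]
[0.692 0.198 0.018]
[0.57713429 0.06977422 0.17077158] [-0.28348395 -0.20934634 -5.28271717] 0.040060820684441736
```

View pics/crop2.png

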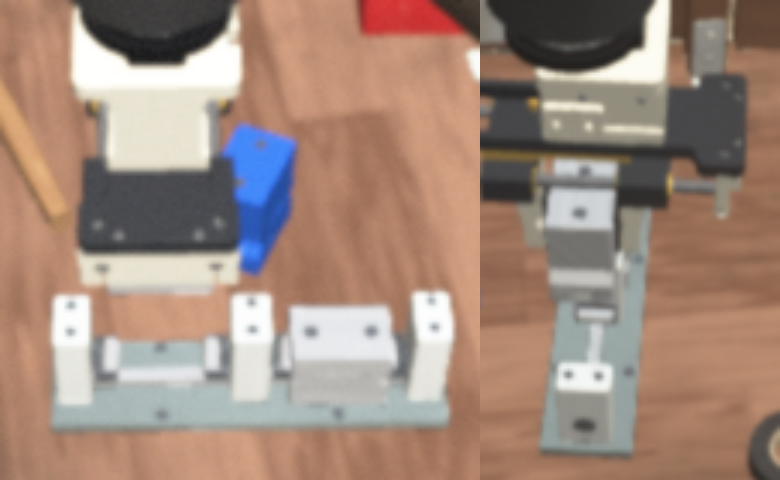

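The block hangs upright in the grip, clear of the rack, and the low block is still clipped in. The tape is at (0.66, 0.20), well away. I'll carry the block to (0.505, 0.24) and turn it to the plate's angle.

send_rows(
  steps="-0.4 -0.65 0 0.15 1;-0.8 -1.3 0 0.3 1;-1.2 -1.95 0 0.45 1;-1.6 -2.6 0 0.6 1;-1.94 -3.14 0 0.73 1",
)

```text
clock: 6.35
position: [0.5046, 0.2414, 0.1713]
eef_rot: [0.993, -0.114, -0.0, 0.0]
ft_force: [1.4, -0.3, -4.7]
opening: 0.0398
grip_force: 30.0
```

send_rows(
  steps="0 0 0.5 0 1;0 0 1 0 1;0 0 1.5 0 1;0 0 1.9 0 1;0 0 2.1 0 1",
)

```text
clock: 6.85
position: [0.5045, 0.2391, 0.0645]
eef_rot: [0.993, -0.114, -0.001, 0.001]
ft_force: [-0.0, -0.6, -5.2]
opening: 0.0399
grip_force: 30.0
```

send_rows(
  steps="0 0 0.03 0 1;0 0 0.06 0 1;0 0 0.09 0 1;0 0 0.12 0 1;0 0 0.15 0 1",
)

```text
clock: 7.35
position: [0.5057, 0.24, 0.0597]
eef_rot: [0.993, -0.114, 0.0, -0.0]
ft_force: [0.1, -0.7, -4.9]
opening: 0.0399
grip_force: 30.0
```

send_rows(
  steps="0 0 0.03 0 1;0 0 0.06 0 1;0 0 0.09 0 1;0 0 0.11 0 1;0 0 0.13 0 1",
)

```text
clock: 7.85
position: [0.5054, 0.2398, 0.0525]
eef_rot: [0.993, -0.114, -0.0, 0.0]
ft_force: [0.5, -1.1, -4.9]
opening: 0.0399
grip_force: 30.0
```

send_rows(
  steps="0 0 0.01 0 1;0 0 0.02 0 1;0 0 0.03 0 1;0 0 0.03 0 1;0 0 0.03 0 1",
)

```text
clock: 8.35
position: [0.5054, 0.2398, 0.0518]
eef_rot: [0.993, -0.114, 0.0, -0.0]
ft_force: [-3.3, 0.1, 6.1]
opening: 0.0398
grip_force: 30.0
```

send_rows(
  steps="0 0 0 0 -1;0 0 0 0 -1;0 0 0 0 -1;0 0 0 0 -1;0 0 0 0 -1",
)

```text
clock: 8.85
position: [0.5055, 0.2399, 0.0511]
eef_rot: [0.993, -0.114, 0.0, -0.0]
ft_force: [0.9, 0.1, -0.5]
opening: 0.0742
grip_force: 0.0
```

send_rows(
  steps="0 0 0 0 -1;0 0 -0.3 0 -1;0 0 -0.8 0 -1;0 0 -1.3 0 -1;0 0 -1.8 0 -1",
)

```text
clock: 9.35
position: [0.5053, 0.2397, 0.1419]
eef_rot: [0.993, -0.114, -0.0, 0.0]
ft_force: [1.0, -0.2, -0.1]
opening: 0.0874
grip_force: 0.0
```

send_rows(
  steps="-0.5 0 -0.5 0 -1;-1 0 -1 0 -1;-1 0 -1 0 -1;-1 0 -1 0 -1;-1 0 -1 0 -1",
)

```text
clock: 9.85
position: [0.4566, 0.2509, 0.1905]
eef_rot: [0.993, -0.114, -0.0, 0.0]
ft_force: [-0.1, -0.5, -0.7]
opening: 0.0876
grip_force: 0.0
```

```bash
python3 - <<'E'
from h import *
r=shot('wrist','w3');s=state();print(s['position'],s['eef_rot'],s['q'])
im=r['pixels'];u,v=map(int,proj(r,(.5054,.2398,.07),True));print(u,v)
c=im[max(0,v-100):v+100,max(0,u-130):u+130];cv2.imwrite('pics/w3c.png',cv2.resize(c,None,fx=3,fy=3)[:,:,::-1]);print(max(0,u-130),max(0,v-100))
E
```

```text
[0.4566888  0.25076511 0.19016379] [ 9.93433998e-01 -1.14404256e-01 -4.68109071e-04  5.81543332e-04] [ 8.79038906e-01  1.57539118e-01 -4.11291562e-01 -1.77887120e-04
 -1.00345117e+00  4.62542468e-01]
312 174
182 74
```

View pics/w3c.png

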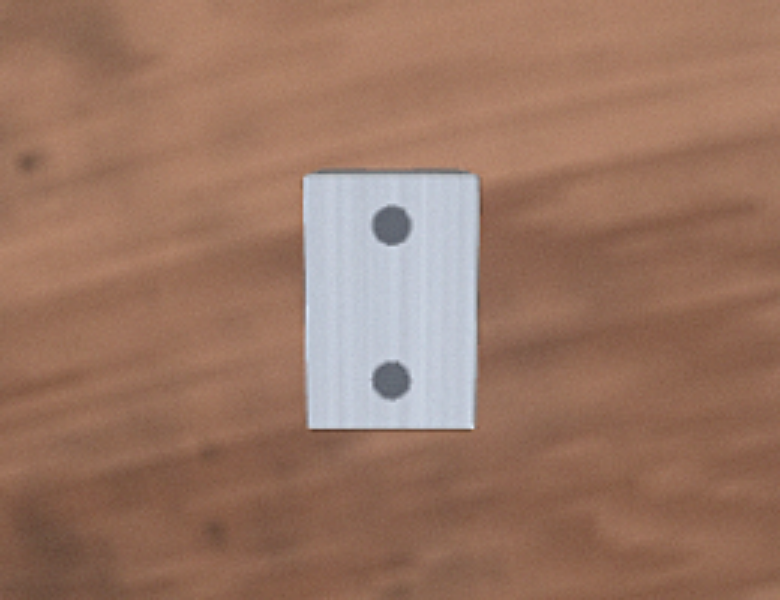

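The block stands upright on the bench and let go, square to the tool, with its holes at full-image (312,149) and (312,201). I'll go back above it, turn 90° and take it by its ends.

send_rows(
  steps="0.5 0 0 1.4 -1;1 0 0 2.8 -1;1 0 0 4.2 -1;1 0 0 5.6 -1;1 0 0 7 -1",
)

```text
clock: 10.4
position: [0.5057, 0.239, 0.1894]
eef_rot: [0.885, -0.466, -0.0, 0.001]
ft_force: [-0.6, 0.8, -0.4]
opening: 0.0876
grip_force: 0.0
```

send_rows(
  steps="0 0 0 1.4 -1;0 0 0 2.8 -1;0 0 0 4.2 -1;0 0 0 5.6 -1;0 0 0 7 -1",
)

```text
clock: 10.9
position: [0.5055, 0.2392, 0.1897]
eef_rot: [-0.659, 0.752, -0.0, -0.001]
ft_force: [-0.5, -0.2, -0.0]
opening: 0.0876
grip_force: 0.0
```

send_rows(
  steps="0 0 0 1 -1;0 0 0 1 -1;0 0 0 1 -1;0 0 0 1 -1;0 0 0 1 -1",
)

```text
clock: 11.4
position: [0.5054, 0.2397, 0.1908]
eef_rot: [-0.622, 0.783, -0.0, -0.0]
ft_force: [0.1, 0.3, -0.7]
opening: 0.0875
grip_force: 0.0
```

```bash
python3 - <<'E'
from h import *
o=load('w3');P=np.array([onz(o,312.3,v,.07,True) for v in(149,201)]);print('from w3',P.mean(0))
r=shot('wrist','w4');s=state();print(s['position'],s['eef_rot'],s['q'])
im=r['pixels'];u,v=map(int,proj(r,P.mean(0),True));print(u,v);hsv=cv2.cvtColor(im,cv2.COLOR_RGB2HSV)
m=((hsv[:,:,1]<50)&(hsv[:,:,2]>150)).astype(np.uint8);m[:v-70]=0;m[v+70:]=0;m[:,:u-80]=0;m[:,u+80:]=0
c=max(cv2.findContours(m,0,1)[0],key=cv2.contourArea)[:,0]
Q=np.array([onz(r,*p,.07,True)[:2]*1000 for p in c],np.float32);print(cv2.minAreaRect(Q))
x,y,z,w=s['eef_rot'];print('heading',2*np.degrees(np.arctan2(y,x)))
E
```

```text
from w3 [0.50516294 0.23968492 0.07      ]
[0.50544043 0.23975023 0.1909345 ] [-6.22117079e-01  7.82924218e-01 -8.01138199e-06 -9.56899982e-05] [ 7.92859045e-01  2.18235406e-01 -3.31349617e-01 -8.52981136e-06
 -1.02140322e+00 -1.02076316e+00]
313 244
((505.0261535644531, 238.59019470214844), (38.52375411987305, 59.31627655029297), 76.8768539428711)
heading 256.9418007023793
```

send_rows(
  steps="0 0 0.7 0 -1;0 0 1.4 0 -1;0 0 2 0 -1;0 0 2.5 0 -1;0 0 2.84 0 -1",
)

```text
clock: 11.95
position: [0.5048, 0.2393, 0.0472]
eef_rot: [-0.622, 0.783, -0.0, -0.001]
ft_force: [0.1, -0.8, 0.2]
opening: 0.0877
grip_force: 0.0
```

send_rows(
  steps="0 0 0 0 1;0 0 0 0 1;0 0 0 0 1;0 0 0 0 1;0 0 0 0 1",
)

```text
clock: 12.45
position: [0.5057, 0.2403, 0.0503]
eef_rot: [-0.622, 0.783, 0.0, 0.001]
ft_force: [-2.1, 0.4, 6.3]
opening: 0.0596
grip_force: 30.0
```

send_rows(
  steps="0 0 0 0 1;0 0 0 0 1;0 0 0 0 1;0 0 0 0 1;0 0 0 0 1",
)

```text
clock: 12.95
position: [0.5058, 0.2403, 0.0503]
eef_rot: [-0.622, 0.783, 0.0, 0.001]
ft_force: [-2.5, 0.8, 7.0]
opening: 0.0598
grip_force: 30.0
```

send_rows(
  steps="0 0 -0.2 0 1;0 0 -0.4 0 1;0 0 -0.6 0 1;0 0 -0.8 0 1;0 0 -0.8 0 1",
)

```text
clock: 13.45
position: [0.5062, 0.2405, 0.091]
eef_rot: [-0.622, 0.783, 0.0, 0.002]
ft_force: [0.7, 0.1, -4.0]
opening: 0.0599
grip_force: 30.0
```

send_rows(
  steps="-0.7 0.18 0 0 1;-1.4 0.36 0 0 1;-2.1 0.54 0 0 1;-2.8 0.72 0 0 1;-3.35 0.88 0 0 1",
)

```text
clock: 13.95
position: [0.5003, 0.4148, 0.0887]
eef_rot: [-0.622, 0.783, 0.0, -0.0]
ft_force: [0.0, 0.5, -5.2]
opening: 0.0597
grip_force: 30.0
```

send_rows(
  steps="0 0 0 0 1;0 0 0 0 1;0 0 0 0 1;0 0 0 0 1;0 0 0 0 1",
)

```text
clock: 14.45
position: [0.5007, 0.4121, 0.0892]
eef_rot: [-0.621, 0.784, 0.0, -0.0]
ft_force: [0.9, -0.8, -6.2]
opening: 0.0597
grip_force: 30.0
```

```bash
python3 - <<'E'
from h import *
r=shot('wrist','w5');s=state();print(s['position'],s['ft_force']);x,y,z,w=s['eef_rot'];print('heading',2*np.degrees(np.arctan2(y,x)))
d=s['position'][:2]-[.5332,.4203];t=np.radians(-13.1);print('home xy',d@[np.cos(t),np.sin(t)],d@[-np.sin(t),np.cos(t)])
E
```

```text
[0.50076232 0.41227906 0.08927327] [ 0.58308512  0.13655225 -5.44546285]
heading 256.83603910116074
home xy -0.029775563419184137 -0.015164242429098926
```

View pics/w5.png

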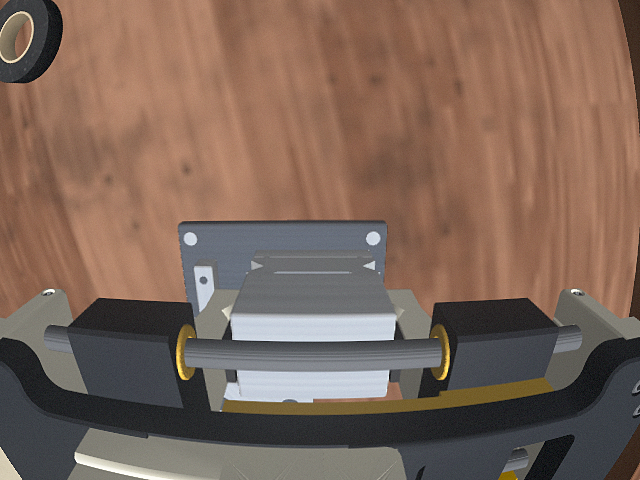

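The view shows the block held over the plate at (310,330), square to it and short of the datum block (bottom edge, about (300,390)). The stop is at (205,290). I'll lower it and bring the faces together.

send_rows(
  steps="0 0 0.15 0 1;0 0 0.3 0 1;0 0 0.42 0 1;0 0 0.5 0 1;0 0 0.55 0 1",
)

```text
clock: 15.0
position: [0.5004, 0.4127, 0.0607]
eef_rot: [-0.622, 0.783, -0.0, -0.0]
ft_force: [1.0, -0.7, -5.1]
opening: 0.0598
grip_force: 30.0
```

send_rows(
  steps="-0.05 0 0 0 1;-0.1 0 0 0 1;-0.15 0 0 0 1;-0.2 0 0 0 1;-0.22 0 0 0 1",
)

```text
clock: 15.5
position: [0.5032, 0.4241, 0.0618]
eef_rot: [-0.622, 0.783, 0.0, 0.0]
ft_force: [1.2, 0.0, -5.9]
opening: 0.0593
grip_force: 30.0
```

send_rows(
  steps="-0.01 0 0.01 0 1;-0.02 0 0.015 0 1;-0.03 0 0.02 0 1;-0.04 0 0.02 0 1;-0.05 0 0.02 0 1",
)

```text
clock: 16.0
position: [0.5036, 0.4261, 0.0606]
eef_rot: [-0.622, 0.783, 0.0, 0.0]
ft_force: [-1.1, -0.3, -5.3]
opening: 0.06
grip_force: 30.0
```

send_rows(
  steps="-0.01 0 0 0 1;-0.015 0 0 0 1;-0.02 0 0 0 1;-0.025 0 0 0 1;-0.03 0 0 0 1",
)

```text
clock: 16.5
position: [0.5039, 0.4276, 0.0606]
eef_rot: [-0.622, 0.783, 0.0, 0.0]
ft_force: [0.2, 0.9, -5.0]
opening: 0.0601
grip_force: 30.0
```

send_rows(
  steps="-0.008 0 0 0 1;-0.016 0 0 0 1;-0.024 0 0 0 1;-0.03 0 0 0 1;-0.03 0 0 0 1",
)

```text
clock: 17.0
position: [0.504, 0.4278, 0.0605]
eef_rot: [-0.622, 0.783, -0.0, -0.001]
ft_force: [-2.0, -6.4, -1.6]
opening: 0.0597
grip_force: 30.0
```

```bash
python3 - <<'E'
from h import *
s=state();print(s['position'],s['ft_force'],s['moment'],s['opening'])
E
```

```text
[0.50397692 0.42775467 0.06050074] [-1.96839987 -6.38366921 -1.55164361] [-1.74466223  0.28875321 -0.00658743] 0.05969763359514978
```

The faces are touching at about 6.6 N with half overlap. I'll hold, then slide along the face.

send_rows(
  steps="0 0 0 0 1;0 0 0 0 1;0 0 0 0 1;0 0 0 0 1;0 0 0 0 1",
)

```text
clock: 17.5
position: [0.5039, 0.4277, 0.0605]
eef_rot: [-0.622, 0.783, -0.0, -0.001]
ft_force: [-1.7, -5.2, -2.2]
opening: 0.06
grip_force: 30.0
```

send_rows(
  steps="0 -0.05 0 0 1;0 -0.1 0 0 1;0 -0.16 0 0 1;0 -0.23 0 0 1;0 -0.3 0 0 1",
)

```text
clock: 18.0
position: [0.5171, 0.4246, 0.0604]
eef_rot: [-0.622, 0.783, 0.0, -0.002]
ft_force: [-9.0, -2.4, 2.0]
opening: 0.0598
grip_force: 30.0
```

send_rows(
  steps="-0.005 -0.04 -0.01 0 1;-0.005 -0.08 -0.01 0 1;-0.005 -0.12 -0.01 0 1;-0.005 -0.16 -0.01 0 1;-0.005 -0.2 -0.01 0 1",
)

```text
clock: 18.5
position: [0.527, 0.4223, 0.0605]
eef_rot: [-0.622, 0.783, -0.0, -0.002]
ft_force: [-6.2, -3.6, -1.3]
opening: 0.0598
grip_force: 30.0
```

send_rows(
  steps="0 -0.01 0 0 1;0 -0.02 0 0 1;0 -0.03 0 0 1;0 -0.04 0 0 1;0 -0.05 0 0 1",
)

```text
clock: 19.0
position: [0.5294, 0.4218, 0.0604]
eef_rot: [-0.622, 0.783, -0.0, -0.002]
ft_force: [-6.7, -3.2, -0.6]
opening: 0.0601
grip_force: 30.0
```

```bash
cat >> h.py <<'E'
def rep():
    s=state();t=np.radians(-13.1);X=np.array([np.cos(t),np.sin(t)]);Y=np.array([-X[1],X[0]])
    d=s['position'][:2]-[.5332,.4203];f=s['ft_force'];x,y,z,w=s['eef_rot']
    print('hx %.4f hy %.4f z %.4f Fx %.1f Fy %.1f Fz %.1f head %.2f'%(d@X,d@Y,s['position'][2],f[:2]@X,f[:2]@Y,f[2],2*np.degrees(np.arctan2(y,x))),s['moment'].round(2))
E
python3 -c "from h import *;rep()"
```

```text
hx -0.0041 hy 0.0005 z 0.0604 Fx -5.9 Fy -4.6 Fz -0.6 head 256.87 [-1.13  2.4   0.17]
```

send_rows(
  steps="0 -0.015 0 0 1;0 -0.03 0 0 1;0 -0.045 0 0 1;0 -0.06 0 0 1;0 -0.07 0 0 1",
)

```text
clock: 19.5
position: [0.5328, 0.421, 0.0605]
eef_rot: [-0.622, 0.783, -0.0, -0.002]
ft_force: [-7.2, -3.8, -1.0]
opening: 0.0599
grip_force: 30.0
```

```bash
python3 -c "from h import *;rep()"
```

```text
hx -0.0005 hy 0.0006 z 0.0605 Fx -6.1 Fy -5.3 Fz -1.0 head 256.88 [-1.04  2.41  0.2 ]
```

send_rows(
  steps="0 -0.01 0 0 1;0 -0.02 0 0 1;0 -0.03 0 0 1;0 -0.03 0 0 1;0 -0.03 0 0 1",
)

```text
clock: 20.0
position: [0.5336, 0.4208, 0.0605]
eef_rot: [-0.622, 0.783, 0.0, -0.002]
ft_force: [-10.2, -3.9, 0.3]
opening: 0.0596
grip_force: 30.0
```

```bash
python3 -c "from h import *;rep()"
```

```text
hx 0.0003 hy 0.0006 z 0.0605 Fx -9.1 Fy -6.1 Fz 0.3 head 256.88 [-0.79  3.61  0.17]
```

send_rows(
  steps="0 -0.01 0 0 1;0 -0.015 0 0 1;0 -0.02 0 0 1;0 -0.02 0 0 1;0 -0.02 0 0 1",
)

```text
clock: 20.5
position: [0.5337, 0.4208, 0.0605]
eef_rot: [-0.622, 0.783, 0.001, -0.003]
ft_force: [-14.4, -1.7, 3.2]
opening: 0.06
grip_force: 30.0
```

```bash
python3 -c "from h import *;rep()"
```

```text
hx 0.0003 hy 0.0006 z 0.0605 Fx -13.6 Fy -4.9 Fz 3.2 head 256.89 [-0.37  5.24  0.22]
```

It's against the stop: Fx rises while the position stays put. I'll ease off, open and rise.

send_rows(
  steps="0 0.03 0 0 1;0 0.03 0 0 1;0 0.03 0.01 0 0.2;0 0.03 0.01 0 -0.4;0 0.03 0.01 0 -1",
)

```text
clock: 21.0
position: [0.5356, 0.4225, 0.0612]
eef_rot: [-0.622, 0.783, 0.0, 0.001]
ft_force: [-0.4, -0.3, -0.2]
opening: 0.0652
grip_force: 0.0
```

send_rows(
  steps="0 0.03 0 0 -1;0 0.03 0 0 -1;0 0.03 0 0 -1;0 0.03 -0.3 0 -1;0 0.03 -0.7 0 -1",
)

```text
clock: 21.5
position: [0.5338, 0.4219, 0.0958]
eef_rot: [-0.622, 0.783, -0.0, -0.001]
ft_force: [0.0, -0.3, 0.2]
opening: 0.0876
grip_force: 0.0
```

send_rows(
  steps="0.5 0 -0.8 0 -1;1 0 -1.4 0 -1;1.5 0 -1.8 0 -1;1.5 0 -1.8 0 -1;1.5 0 -1.8 0 -1",
)

```text
clock: 22.0
position: [0.5175, 0.3493, 0.1875]
eef_rot: [-0.621, 0.783, 0.0, 0.001]
ft_force: [0.2, -0.1, -1.0]
opening: 0.0878
grip_force: 0.0
```

```bash
python3 - <<'E'
from h import *
rep();r=shot('wrist','w6');s=shot('scene','s6');d=shot('side','d6')
a=cv2.resize(s['pixels'][350:430,335:425],(450,400));b=cv2.resize(d['pixels'][185:255,425:487],(350,400))
cv2.imwrite('pics/c6.png',np.hstack([a,b])[:,:,::-1])
E
```

```text
hx 0.0008 hy -0.0727 z 0.1875 Fx 0.2 Fy -0.0 Fz -1.0 head 256.85 [ 0.13 -0.07 -0.01]
```

View pics/w6.png

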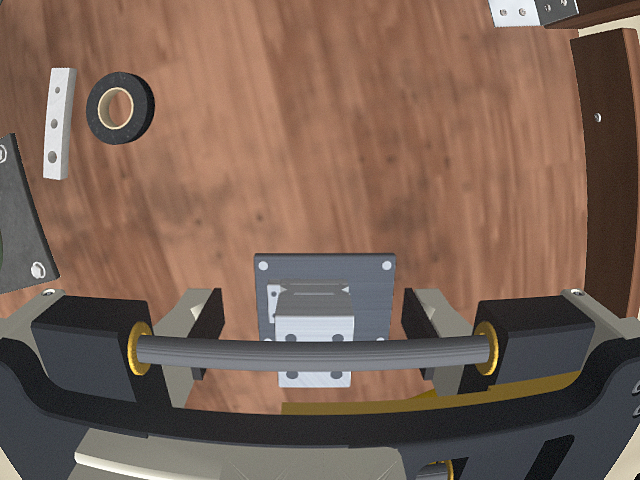

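View pics/c6.png

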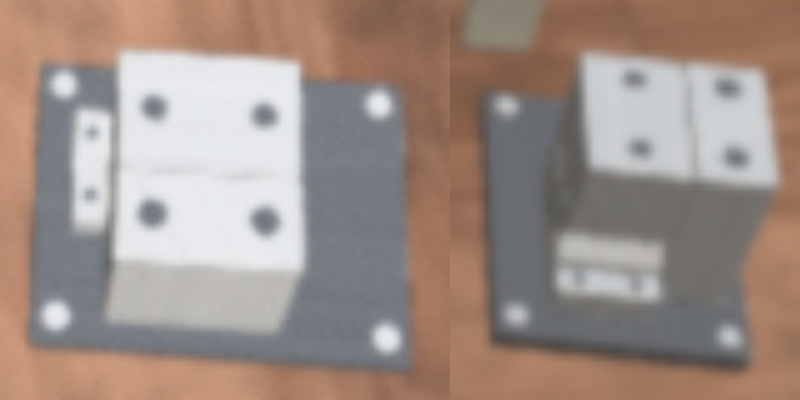

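Both views show the block standing against the datum block, ends flush and at the stop. The tape and bar haven't moved. I'll check the cross distance from the holes, which should be 35 mm.

```bash
python3 - <<'E'
from h import *
def hole(g,u,v,k=4):
    u,v=round(u),round(v);w=255.-g[v-k:v+k+1,u-k:u+k+1].astype(float);w=np.clip(w-np.median(w)-25,0,None);yy,xx=np.mgrid[-k:k+1,-k:k+1]
    return u+(w*xx).sum()/w.sum(),v+(w*yy).sum()/w.sum()
t=np.radians(-13.1);X=np.array([np.cos(t),np.sin(t)]);Y=np.array([-X[1],X[0]])
for f,sx,sy,ox,oy,H in(('s6',5,5,335,350,[(153,107),(264,115),(152,213),(265,221)]),('d6',350/62,400/70,425,185,[(635-450,79),(641-450,148),(728-450,88),(737-450,156)])):
    r=load(f);g=cv2.cvtColor(r['pixels'],cv2.COLOR_RGB2GRAY)
    P=np.array([onz(r,*hole(g,ox+a/sx,oy+b/sy),.08)[:2] for a,b in H])
    d=P[2:].mean(0)-P[:2].mean(0);e=P[0]-P[1];h=P[2]-P[3]
    print(f,'dx %.4f dy %.4f'%(d@X,d@Y),np.degrees(np.arctan2(e[1],e[0])),np.degrees(np.arctan2(h[1],h[0])),P[:2].mean(0),np.linalg.norm(e))
E
```

```text
s6 dx 0.0000 dy 0.0352 -13.545143000752294 -13.236693959805798 [0.53133648 0.4191593 ] 0.036170841128662014
d6 dx -0.0032 dy 0.0357 164.01040075976826 164.32216460102754 [0.53174259 0.42102958] 0.041949400273559055
```

The top distance is 35.2 to 35.7 mm, so the faces are nearly closed. To be safe about the foot, I'll give a light low push with closed fingers from the -y side.

send_rows(
  steps="0 0 0 0 1;0 0 0 0 1;0 0 0 0 1;0 0 0 0 1;0 0 0 0 1",
)

```text
clock: 22.65
position: [0.517, 0.3493, 0.1854]
eef_rot: [-0.622, 0.783, -0.0, -0.0]
ft_force: [-1.1, -0.6, 0.4]
opening: 0.0532
grip_force: 0.0
```

send_rows(
  steps="0 0 0.6 0 1;0 0 1.2 0 1;0 0 1.8 0 1;0 0 2.3 0 1;0 0 2.65 0 1",
)

```text
clock: 23.15
position: [0.5165, 0.3487, 0.0512]
eef_rot: [-0.622, 0.783, -0.0, -0.001]
ft_force: [0.2, -0.4, 0.9]
opening: 0.0131
grip_force: 0.0
```

send_rows(
  steps="-0.2 0 0 0 1;-0.4 0 0 0 1;-0.6 0 0 0 1;-0.7 0 0 0 1;-0.76 0 0 0 1",
)

```text
clock: 23.65
position: [0.526, 0.3875, 0.0539]
eef_rot: [-0.622, 0.783, 0.0, 0.001]
ft_force: [-0.2, 0.9, -0.1]
opening: 0.0003
grip_force: 0.0
```

```bash
python3 -c "from h import *;rep()"
```

```text
hx 0.0004 hy -0.0335 z 0.0539 Fx -0.3 Fy 0.8 Fz -0.1 head 256.92 [ 0.1  -0.06  0.  ]
```

send_rows(
  steps="-0.02 0 0 0 1;-0.04 0 0 0 1;-0.06 0 0 0 1;-0.07 0 0 0 1;-0.08 0 0 0 1",
)

```text
clock: 24.15
position: [0.5265, 0.3897, 0.0531]
eef_rot: [-0.622, 0.783, -0.0, -0.0]
ft_force: [-0.2, -2.8, 1.7]
opening: 0.0006
grip_force: 1.1
```

send_rows(
  steps="-0.01 0 0 0 1;-0.02 0 0 0 1;-0.02 0 0 0 1;-0.02 0 0 0 1;-0.02 0 0 0 1",
)

```text
clock: 24.65
position: [0.5265, 0.3899, 0.0532]
eef_rot: [-0.622, 0.783, -0.0, -0.001]
ft_force: [-1.0, -5.0, 4.2]
opening: 0.0004
grip_force: 2.8
```

```bash
python3 -c "from h import *;rep()"
```

```text
hx 0.0004 hy -0.0312 z 0.0532 Fx 0.1 Fy -5.1 Fz 4.2 head 256.85 [-1.71  0.17 -0.05]
```

send_rows(
  steps="-0.015 0 0 0 1;-0.03 0 0 0 1;-0.05 0 0 0 1;-0.06 0 0 0 1;-0.06 0 0 0 1",
)

```text
clock: 25.15
position: [0.5265, 0.3899, 0.0532]
eef_rot: [-0.621, 0.784, -0.001, -0.003]
ft_force: [-3.5, -15.1, 11.7]
opening: 0.0002
grip_force: 7.7
```

```bash
python3 -c "from h import *;rep()"
```

```text
hx 0.0004 hy -0.0312 z 0.0532 Fx -0.0 Fy -15.5 Fz 11.7 head 256.82 [-4.87  0.64  0.01]
```

The position held at 15 N, so the face is closed. I'll back off and rise.

send_rows(
  steps="0.05 0 0 0 1;0.1 0 0 0 1;0.3 0 0 0 1;0.6 0 0 0 1;1 0 0 0 1",
)

```text
clock: 25.65
position: [0.5158, 0.3447, 0.0528]
eef_rot: [-0.622, 0.783, 0.0, 0.0]
ft_force: [-0.1, -0.9, -0.1]
opening: 0.0003
grip_force: 0.0
```

send_rows(
  steps="0 0 -0.7 0 1;0 0 -1.4 0 1;0 0 -2.1 0 1;0 0 -2.8 0 1;0 0 -2.8 0 1",
)

```text
clock: 26.15
position: [0.5179, 0.3464, 0.1988]
eef_rot: [-0.622, 0.783, 0.0, 0.005]
ft_force: [1.0, 0.8, -0.1]
opening: 0.0005
grip_force: 0.0
```

send_rows(
  steps="0 0 0 0 1;0 0 0 0 1;0 0 0 0 1;0 0 0 0 1;0 0 0 0 1",
)

```text
clock: 26.65
position: [0.516, 0.3452, 0.1923]
eef_rot: [-0.622, 0.783, -0.0, -0.001]
ft_force: [-0.5, 0.3, -0.4]
opening: 0.0005
grip_force: 0.0
```

```bash
python3 - <<'E'
from h import *
rep();s=shot('scene','s7');d=shot('side','d7')
a=cv2.resize(s['pixels'][350:430,335:425],(450,400));b=cv2.resize(d['pixels'][185:255,425:487],(350,400))
cv2.imwrite('pics/c7.png',np.hstack([a,b])[:,:,::-1])
E
```

```text
hx 0.0002 hy -0.0771 z 0.1923 Fx -0.6 Fy 0.2 Fz -0.4 head 256.88 [ 0.06 -0.13  0.  ]
```

View pics/c7.png

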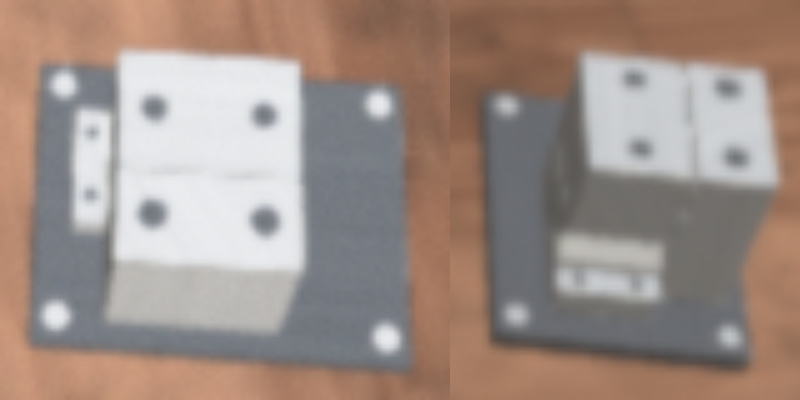

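The block is unchanged: flush, upright and at the stop, and the robot is clear of it. Handing in.

```bash
python3 -c "from rig import close_job;print(close_job())"
```

```text
the job is handed in; nothing more can be done
None
```

I handed the job in at about 27 s: the tall block stands wrung flat against the datum block at the stop, ends flush, and the low block, tape roll and bar were left undisturbed; the hand-in returned no verdict.

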